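Test two leather heels with the hardness gauge and show its dial to the camera

ROBOT

A 6-joint arm with a two-finger parallel gripper is mounted at the origin on the work surface. World frame = base frame: x ahead of the robot, y to its left, z up, the work surface at z = 0. Lengths are in m, angles in rad, forces in N, time in s.
With the tool pointing down it reaches from about 0.3 to 0.775 m from the base axis. Payload 14.6 kg.
Tool frame: the origin (TCP) lies at the very end of the fingers, on their centre line; the grasp point (between the pads) lies 19 mm behind it (env.hold_point_z is the distance from the TCP to the grasp point, in m); z points along the fingers, y is the line along which they close (so a half turn about z gives the same grasp; the last joint's range is limited). The gripper opens to 85 mm and grips with 20 to 120 N. Pads are 22 mm wide; open, the fingers measure 114 mm over their backs; the gripper's body (76 mm by 85 mm) begins 54 mm behind the grasp point. The pads swing forward as they close: fully open they stand 13 mm farther back than shut.
Start: joints at [-1.23, 0.3, 1.521, -0, 1.321, -0.067], TCP at [0.218, -0.505, 0.231] pointing down, gripper open.
Joint ranges: [-3.03, 3.03], [-0.79, 2.21], [0.23, 2.52], [-1.04, 4.18], [0, 3.07], [-2.55, 2.55]. Speed limits (rad/s): [2.22, 2.22, 2.57, 3.14, 3.14, 3.14].

INTERFACE

Orientations are given as a unit quaternion [w, x, y, z].
In Python, from workcell import env gives the robot as it stands. Calls block until the motion is done:
- env.move_to(position, orientation): joint-space move of the TCP to a pose.
- env.line_to(position, velocity=0.15, ori=None): straight line of the TCP; ori=None keeps the orientation; velocity is the mean speed in m/s.
- env.goto_joints(angles): joint-space move.
- env.gripper_open() and env.gripper_close(grip_force=None): open the fingers fully, or close them until they stop; grip_force is the grip in N (None keeps the last).
- env.pause(seconds).
- env.ik(position, orientation): joint angles nearest the present ones, or None.
- env.capture(name): name is "scene" or "top" or "wrist"; returns (picture, depth): 400x640x3 uint8, blue, green, red; 400x640 float32, m along the optical axis (not along the pixel's ray), 0 where there is no reading.
- env.camera_params(name): a dict with "intrinsics" (3x3 intrinsics, pixels), "T" (4x4, takes a point from camera to world coordinates). Camera axes: x right, y down, z forward; pixel columns grow to the right and rows downward; lengths in m; the calibration is good to about 2 mm. A picture is of the moment at which its call begins: read the wrist's pose just before it. camera_params takes no time and is no camera call; for the wrist camera it gives the pose at the moment of the call.
A pose or a line that the arm cannot do raises env.MotionError and nothing moves.
- env.hand_in(): hands the job in; it is judged then, once.
Trained networks look in the newest picture that a camera, given by its name, has taken for a name from the list of things; names that differ only in an ending like _2 or _b are one class to them, and where a whole thing is asked for, a point or a joint stands for the part that bears it (a point fixed in the world has none). Each returns a list of dicts, best first, with "score" (0 to 1); they miss things now and then, are a little off and sometimes report something else, mostly with a low value. They report only what shows in the picture. A call takes as long as a camera call.
- env.cut_out(thing, camera): "pixels" (400x640 bool, what is visible of it) and "bbox" ([left, top, right, bottom] in pixels, round what is visible of it).
Readings, each from a call of its own:
- env.current_t(): time.
- env.current_joint_positions(): joint angles.
- env.current_qd(): joint speeds.
- env.current_tau(): joint torques, N m.
- env.current_eef_pos(): TCP position.
- env.current_ee_rot(): TCP orientation.
- env.current_ft_force(): force on the tool from outside, world axes, zero at the start.
- env.current_moment(): the same for the moment, N m.
- env.current_finger_gap(): opening from 0.0 (shut) to 1.0 (fully open).
- env.current_gripper_force(): force on a finger pad.
Only numpy, scipy, OpenCV 4.12 (cv2) and the standard library are available. Lean on these libraries where they do the work, as an engineer would, in place of code of your own. Each camera call takes 0.05 s, during which the arm holds its last target. There are 200 camera calls.

TASK

Pull the hand-held hardness gauge up out of its wooden rack and, holding it upright, press its spring pin gently onto the marked dot on top of the low leather heel and then onto the dot of the tall heel, staying about half a second on each, with the pin pushed in a few millimetres. Then hold the gauge up in the air with its dial centred in front of the inspection camera's lens, 130 mm from it, square to the lens and the right way up as the camera sees it, and finish there, still holding it steady. Do not shove or knock over the other tools or move the camera.

Things in the scene. Friction and masses are not known exactly. Their poses are not given: they have to be found in the camera images.
- gauge_grip (a point): centre of the gauge's black grip, 20 mm along x, 26 mm along y, 46 mm tall, to be gripped from above across y or x. The round case begins 23 mm below this point; the foot's underside is 94 mm below it. Axes: z up through the grip, x straight out of the dial, so the dial looks away from the robot at the start
- gauge_dial (a point): centre of the dial's face on the gauge: 12.5 mm along x and 49 mm below the grip's centre; same axes as the grip's
- gauge_sight (a point): imaginary point of the gauge 130 mm straight out from the dial's face (along its +x); it is at the lens when the dial is shown properly
- gauge_tip (a point): lower end of the spring pin (6 mm across) under the middle of the gauge's foot; with the pin out it is 102 mm straight below the grip's centre
- gauge_pin (a joint): how far the spring pin is pushed into the gauge, m: 0 out, 0.008 fully in (foot touches the work). It takes 1.5 N to start and 5.5 N for full travel
- rack: fixed wooden rack, 90 mm (x) by 200 mm (y), 22 mm tall, origin under its centre; the gauge stands in the recess at y = -50 mm, two punches at y = +30 and +72 mm
- low_heel: the low heel, a fixed D-shaped block of stacked brown leather, 70 mm (x) by 60 mm (y), 25 mm tall, origin on its underside
- tall_heel: the tall heel, the same shape, also fixed, 50 mm tall
- low_heel_dot (a point): the test point on top of the low heel, the middle of a pale 12 mm dot; z up
- tall_heel_dot (a point): the test point on top of the tall heel, the middle of a pale 12 mm dot; z up
- cam_lens (a point): middle of the front glass of the inspection camera, a grey box about 50 mm wide with a black lens (42 mm across), 300 mm up on a post beyond the heels, looking towards the robot and somewhat downwards. Its stand has a round foot 110 mm across and is fixed. Axes: the lens looks along -x; y and z are the picture's sideways and up
- cam_focus (a point): the place for the dial: the point in the air 130 mm in front of the lens glass on its axis; same axes as the lens. When the gauge is shown properly its x, y and z axes are parallel to these, same way round
- gauge: the whole gauge, a loose hand tool of about 0.23 kg standing upright in the rack, its foot 10 mm deep in a recess: black grip on top, below it a round aluminium case (52 mm across, 22 mm thick along x) with a white dial on its +x face, then a steel foot (28 mm across, 22 mm tall). 117 mm tall without the pin. Origin under the middle of the foot
- punch_a: a steel hole punch standing in the rack, not needed: 17 mm across, 75 mm tall, origin at its foot, which is 12 mm above the table
- punch_b: a second such punch, 42 mm beyond the first, not needed: same size and origin
- spool_a: a thread spool between the heels, not needed: 38 mm across, 48 mm tall, origin under its foot
- spool_b: a thread spool between heel and rack, not needed: 34 mm across, 48 mm tall, origin under its foot
- glue: a glue bottle, not needed: 52 mm across, 120 mm tall, origin under its foot
- mallet: a mallet lying on the table, not needed: white head 48 mm across and 85 mm long along y, handle to -x reaching 210 mm from the head, origin under the head

How it is judged:
On the way, in this order (a step that is already met when the one before it is completed fails the run):
1. the gauge, upright, presses its pin (in by 2 mm or more) on the low heel's dot (value of joint gauge_pin above 0.002 m and contact force between gauge and low_heel above 1 N and distance between gauge_tip and low_heel_dot below 0.007 m and angle between gauge_dial's own z axis and vertical below 0.2 rad), for 0.25 s.
2. then the same on the tall heel's dot (value of joint gauge_pin above 0.002 m and contact force between gauge and tall_heel above 1 N and distance between gauge_tip and tall_heel_dot below 0.007 m and angle between gauge_dial's own z axis and vertical below 0.2 rad), for 0.25 s.
At the end, for the whole second after the job is handed in: The robot holds the gauge still in its fingers, the pin clear of everything and more than 120 mm above the table, the dial's centre within 25 mm of the point 130 mm in front of the lens, the dial facing the lens within 0.2 rad and level in the picture within 0.2 rad, grip upwards (distance between gauge_dial and cam_focus below 0.025 m and angle between the x axis of gauge_dial and the x axis of cam_focus, either way round below 0.2 rad and angle between the y axis of gauge_dial and the y axis of cam_focus, either way round below 0.2 rad and distance between gauge_sight and cam_lens below 0.08 m and z of gauge_grip in the frame of cam_focus above 0.015 m and height (world z) of gauge_tip above 0.12 m and contact force between gauge and the fingers above 1 N and linear speed of gauge below 0.03 m/s and value of joint gauge_pin below 0.0015 m); the arm keeps its last pose, push and grip.
It fails at once if the gauge is pressed on a heel with more than 25 N (contact force between gauge and low_heel above 25 N or contact force between gauge and tall_heel above 25 N).
It fails at once if the camera is moved by more than 10 mm (distance of cam_lens from where it was at the start of the episode above 0.01 m).
It fails at once if another tool is shoved by more than 30 mm or knocked over (distance of any of punch_a, punch_b, spool_a, spool_b, glue, mallet from where it was at the start of the episode above 0.03 m or angle between any of punch_a, punch_b, spool_a, spool_b, glue's own z axis and vertical above 0.5 rad).
It also fails if it takes over 50 s, if anything falls off the work surface, if the arm or the gripper's body presses on something with over 40 N, if the wrist force passes 120 N, or if a joint passes its speed limit or range.

## Working session

There is one attempt and no reset: what is moved stays moved. The work goes in short steps, each a Python script; the robot and the scene stay as the last script left them, time stands still between calls to the robot, and variables do not carry over. Pictures are saved under pics/ and viewed, at most 10 in all, crops included, and the job is handed in when it is done.

```bash
mkdir -p pics; cat > h.py <<'E'
import numpy as np, cv2
from workcell import env
def cloud(name, depth):
    P=env.camera_params(name); K=np.array(P["intrinsics"]); T=np.array(P["T"])
    v,u=np.mgrid[0:400,0:640]
    p=np.stack([(u-K[0,2])/K[0,0]*depth,(v-K[1,2])/K[1,1]*depth,depth],-1)
    return p@T[:3,:3].T+T[:3,3]
E
python3 - <<'E'
from h import *
print(env.current_t(), env.hold_point_z, env.current_ee_rot())
for c in("scene","top"):
    im,d=env.capture(c); cv2.imwrite(f"pics/{c}1.png",im); W=cloud(c,d); np.savez(f"{c}1.npz",im=im,d=d,W=W)
    print(c,np.array(env.camera_params(c)["T"]).round(3).tolist())
    for t in["gauge","rack","low_heel","tall_heel","cam_lens","low_heel_dot","tall_heel_dot","punch_a","spool_a","glue","mallet"]:
        try: r=env.cut_out(t,c)
        except Exception as e: print(t,e); continue
        for o in r[:3]:
            m=o["pixels"]&(d>0); p=W[m]
            if len(p): print(t,round(o["score"],2),np.round(o["bbox"]),"med",np.median(p,0).round(3),"lo",np.percentile(p,3,0).round(3),"hi",np.percentile(p,97,0).round(3))
E
```

```text
0.0 0.0187 [-6.04880794e-04  9.79282591e-01  2.02497490e-01 -9.08007232e-05]
scene [[-0.374, 0.719, -0.586, 1.346], [0.927, 0.295, -0.231, 0.264], [0.007, -0.63, -0.777, 1.183], [0.0, 0.0, 0.0, 1.0]]
gauge 0.67 [425. 224. 443. 254.] med [0.532 0.304 0.075] lo [0.517 0.284 0.023] hi [0.537 0.325 0.131]
rack 0.72 [456. 242. 470. 258.] med [0.523 0.383 0.069] lo [0.485 0.377 0.023] hi [0.528 0.395 0.088]
rack 0.65 [414. 235. 484. 280.] med [0.539 0.364 0.022] lo [0.483 0.26  0.007] hi [0.568 0.45  0.027]
low_heel 0.69 [329. 193. 348. 212.] med [ 0.461 -0.01   0.025] lo [ 0.422 -0.045  0.002] hi [0.489 0.016 0.03 ]
tall_heel 0.75 [251. 165. 267. 189.] med [ 0.476 -0.292  0.048] lo [ 0.433 -0.33   0.006] hi [ 0.498 -0.267  0.055]
tall_heel 0.47 [425. 223. 442. 252.] med [0.532 0.303 0.075] lo [0.516 0.282 0.024] hi [0.537 0.325 0.131]
cam_lens 0.8 [339. 211. 367. 247.] med [0.762 0.111 0.321] lo [0.495 0.045 0.001] hi [0.797 0.137 0.334]
low_heel_dot 0.76 [330. 193. 352. 210.] med [ 0.463 -0.013  0.025] lo [ 0.426 -0.042  0.011] hi [0.49  0.013 0.031]
tall_heel_dot 0.9 [252. 164. 271. 191
[... 1696 characters left out ...]
 hi [0.482 0.015 0.032]
tall_heel_dot 0.54 [394. 230. 416. 249.] med [ 0.462 -0.293  0.049] lo [ 0.431 -0.325  0.021] hi [ 0.494 -0.266  0.057]
spool_a 0.51 [288. 212. 296. 225.] med [0.535 0.119 0.046] lo [ 0.521  0.104 -0.002] hi [0.551 0.135 0.054]
spool_a 0.44 [355. 221. 366. 232.] med [ 0.514 -0.129  0.046] lo [ 0.5   -0.145  0.008] hi [ 0.532 -0.114  0.054]
spool_a 0.33 [317. 231. 337. 252.] med [ 0.454 -0.013  0.024] lo [ 0.424 -0.042  0.016] hi [0.486 0.015 0.032]
glue 0.63 [430. 206. 446. 217.] med [ 0.558 -0.4    0.082] lo [ 0.537 -0.431  0.017] hi [ 0.582 -0.384  0.121]
mallet 0.95 [440. 233. 469. 295.] med [ 0.452 -0.478  0.031] lo [ 0.282 -0.511  0.006] hi [ 0.498 -0.422  0.052]
```

```bash
cat >> h.py <<'E'
from scipy.spatial.transform import Rotation as R
def Rq(q): return R.from_quat(np.roll(q,-1)).as_matrix()
def qR(M): return np.roll(R.from_matrix(M).as_quat(),1)
def toolT():
    T=np.eye(4);T[:3,:3]=Rq(env.current_ee_rot());T[:3,3]=env.current_eef_pos();return T
E
python3 - <<'E'
from h import *
C=np.linalg.inv(toolT())@np.array(env.camera_params("wrist")["T"]); print(C.round(3).tolist(), np.array(env.camera_params("wrist")["intrinsics"]).round(1).tolist())
np.save("C.npy",C)
s=np.load("scene1.npz")["im"][120:290,190:500]; t=np.load("top1.npz")["im"][120:300,180:480]
a=cv2.resize(s,(800,439));cv2.imwrite("pics/s2.png",a)
d=np.load("top1.npz");m=d["W"]
z=m[...,2]; k=(z>0.22)&(m[...,0]>.65)&(abs(m[...,1]-.11)<.08); p=m[k];print(p[::6].round(3).tolist(), len(p))
# reach test, pitch guess
for pitch in (0.2,0.4,0.6):
    X=np.array([np.cos(pitch),0,np.sin(pitch)]);Z=np.array([-np.sin(pitch),0,np.cos(pitch)])
    lens=np.array([.70,.11,.3]); dial=lens-.13*X; grip=dial-.0125*X+.049*Z
    for sg in(1,-1):
        M=np.stack([np.cross([0,sg,0],-Z),[0,sg,0],-Z],1); print(pitch,sg,env.ik(grip-.0187*Z,qR(M)))
E
```

```text
[[0.0, -0.95, -0.311, 0.08], [1.0, -0.0, 0.001, 0.001], [-0.001, -0.311, 0.95, -0.142], [0.0, 0.0, 0.0, 1.0]] [[297.0, 0.0, 320.8], [0.0, 297.0, 201.0], [0.0, 0.0, 1.0]]
[[0.801, 0.119, 0.318], [0.795, 0.114, 0.329], [0.79, 0.124, 0.324], [0.786, 0.117, 0.33], [0.785, 0.115, 0.322], [0.784, 0.113, 0.31], [0.784, 0.099, 0.297], [0.779, 0.11, 0.306], [0.781, 0.093, 0.297], [0.773, 0.118, 0.32], [0.771, 0.099, 0.329], [0.77, 0.13, 0.322], [0.767, 0.111, 0.336], [0.767, 0.093, 0.334], [0.766, 0.126, 0.326], [0.765, 0.108, 0.329], [0.766, 0.091, 0.323], [0.763, 0.123, 0.327], [0.762, 0.105, 0.33], [0.758, 0.138, 0.333], [0.758, 0.12, 0.333], [0.76, 0.103, 0.325], [0.756, 0.138, 0.332], [0.756, 0.12, 0.329], [0.756, 0.102, 0.331], [0.753, 0.135, 0.33], [0.753, 0.117, 0.329], [0.754, 0.1, 0.326], [0.75, 0.132, 0.328], [0.751, 0.115, 0.324], [0.751, 0.097, 0.322], [0.748, 0.129, 0.324], [0.748, 0.111, 0.325], [0.748, 0.091, 0.322], [0.744, 0.123, 0.328], [0.745, 0.106, 0.324], [0.746, 0.088, 0.32], [0.742, 0.124, 0.323], [0.742, 0.106, 0.324], [0.743, 0.088, 0.32], [0.739, 0.123, 0.324], [0.
[... 642 characters left out ...]
16, 0.301], [0.709, 0.098, 0.304], [0.707, 0.12, 0.299], [0.706, 0.101, 0.305], [0.702, 0.122, 0.308], [0.702, 0.103, 0.313], [0.704, 0.086, 0.297], [0.7, 0.107, 0.305], [0.701, 0.09, 0.295], [0.696, 0.103, 0.31]] 471
0.2 1 [ 0.14340728  0.18357962  1.51356845 -0.02995812  1.24657967 -1.42066354]
0.2 -1 [ 0.14340728  0.18357962  1.51356845 -0.02995812  1.24657967  1.72092912]
0.4 1 [ 0.15672554  0.11277927  1.69499171 -0.07536111  0.93958062 -1.38173626]
0.4 -1 [ 0.15672554  0.11277927  1.69499171 -0.07536111  0.93958062  1.75985639]
0.6 1 [ 0.16900771  0.08435561  1.84986202 -0.1640962   0.6204284  -1.29696634]
0.6 -1 [ 0.16900771  0.08435561  1.84986202 -0.1640962   0.6204284   1.84462631]
```

View pics/s2.png

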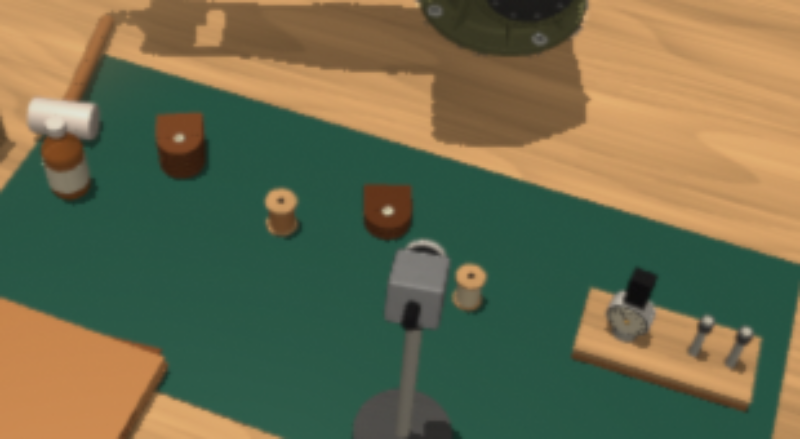

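```bash
cat >> h.py <<'E'
DN=np.array([[-1,0,0],[0,1,0],[0,0,-1.]])
def shot(n):
    im,d=env.capture("wrist"); W=cloud("wrist",d); cv2.imwrite(f"pics/{n}.png",im); np.savez(f"{n}.npz",im=im,d=d,W=W,T=np.array(env.camera_params("wrist")["T"])); return im,d,W
E
cat > a.py <<'E'
from h import *
C=np.load("C.npy")
for n,p in(("tall",[.462,-.293,.17]),("low",[.45,-.013,.15])):
    env.move_to(p,qR(DN)); im,d,W=shot(n)
    r=env.cut_out(n+"_heel","wrist")[:1]
    for o in r:
        m=o["pixels"]; g=im.min(2); k=m&(g>120)&(np.abs(W[...,2]-(.05 if n=="tall" else .025))<.01)
        v,u=np.nonzero(k); print(n,o["score"],o["bbox"],k.sum(),u.mean(),v.mean(),W[k].mean(0),W[k].std(0),"heel",W[m].min(0),W[m].max(0))
print(env.current_t())
lens=np.array([.70,.108,.3]); best=None
for el in np.arange(-.1,.8,.1):
  for dist in(.2,.25,.3):
    f=np.array([np.cos(el),0,-np.sin(el)]); f=R.from_euler('z',.15).apply(f); x=np.cross(f,[0,0,1]);x/=np.linalg.norm(x)
    T=np.eye(4);T[:3,:3]=np.stack([x,np.cross(f,x),f],1);T[:3,3]=lens-dist*f
    t=T@np.linalg.inv(C); q=env.ik(t[:3,3],qR(t[:3,:3]))
    print(round(el,1),dist,t[:3,3].round(3),t[:3,2].round(2),None if q is None else np.round(q,2))
E
python3 a.py
```

```text
tall 0.81 [271.8, 142.1, 350.2, 231.9] 112 320.0357142857143 204.82142857142858 [ 0.47253583 -0.29463691  0.05004858] [0.00312029 0.00304563 0.00068786] heel [ 0.38244434 -0.34533    -0.00053741] [ 0.49791437 -0.2673527   0.31250734]
low 0.75 [275.6, 153.1, 354.1, 232.6] 112 324.57142857142856 206.35714285714286 [ 0.46444651 -0.01094157  0.02499596] [0.00318228 0.00301097 0.0007734 ] heel [ 0.37098926 -0.05791808 -0.00051782] [0.50215683 0.01956981 0.29252107]
4.3333
-0.1 0.2 [0.664 0.103 0.264] [0.9  0.14 0.4 ] [ 0.07  0.62  1.97  3.07  1.43 -1.53]
-0.1 0.25 [0.615 0.096 0.259] [0.9  0.14 0.4 ] [ 0.06  0.57  2.1   3.06  1.52 -1.53]
-0.1 0.3 [0.566 0.088 0.254] [0.9  0.14 0.4 ] [ 0.05  0.54  2.22  3.05  1.61 -1.53]
0.0 0.2 [0.661 0.103 0.268] [0.94 0.14 0.31] [ 0.07  0.54  2.01  3.06  1.29 -1.53]
0.0 0.25 [0.611 0.095 0.268] [0.94 0.14 0.31] [ 0.06  0.47  2.14  3.05  1.36 -1.53]
0.0 0.3 [0.562 0.088 0.268] [0.94 0.14 0.31] [ 0.05  0.41  2.26  3.04  1.42 -1.52]
0.1 0.2 [0.658 0.102 0.272] [0.97 0.15 0.21] [ 0.07  0.46  2.04  3.05  1.14 -1.52]
0.1 0.25 [0.609 0.095 0.277] [0.97 0.15 0.
[... 960 characters left out ...]
47 -1.42]
0.5 0.25 [0.607 0.095 0.315] [ 0.97  0.15 -0.18] [ 0.06  0.06  2.11  2.92  0.42 -1.38]
0.5 0.3 [0.564 0.088 0.339] [ 0.97  0.15 -0.18] [ 0.05 -0.09  2.19  2.84  0.36 -1.31]
0.6 0.2 [0.65  0.101 0.296] [ 0.95  0.14 -0.28] [ 0.07  0.16  1.98  2.87  0.3  -1.33]
0.6 0.25 [0.609 0.095 0.324] [ 0.95  0.14 -0.28] [ 0.06  0.02  2.06  2.76  0.24 -1.23]
0.6 0.3 [0.568 0.089 0.352] [ 0.95  0.14 -0.28] [ 0.05 -0.13  2.12  2.53  0.17 -0.99]
0.7 0.2 [0.649 0.101 0.301] [ 0.92  0.14 -0.37] [ 0.07  0.13  1.94  2.55  0.13 -1.02]
0.7 0.25 [0.612 0.095 0.333] [ 0.92  0.14 -0.37] [ 0.06 -0.    2.    1.99  0.09 -0.46]
0.7 0.3 [0.574 0.09  0.365] [ 0.92  0.14 -0.37] [ 0.05 -0.14  2.04  1.04  0.1   0.5 ]
```

```bash
cat > b.py <<'E'
from h import *
env.move_to([.35,-.01,.35],qR(DN)); q=np.array(env.current_joint_positions()); print(q.round(2))
env.goto_joints([q[0],q[1],q[2],3.0,.8,-1.46]); print(env.current_eef_pos())
env.goto_joints([.04,.05,2.28,2.99,.78,-1.46]); print(env.current_eef_pos(),env.current_t())
im,d,W=shot("lens")
for o in env.cut_out("cam_lens","wrist")[:2]:
    m=o["pixels"]&(d>0); print(o["score"],o["bbox"],np.median(W[m],0)); np.save("lensm.npy",o["pixels"]) if o is not None and o["score"]>.5 else 0
E
python3 b.py
```

```text
[-0.13 -0.23  1.8   0.    1.57 -1.7 ]
[ 0.52275794 -0.00829659  0.767674  ]
[0.5584387  0.08482279 0.31188575] 9.425
0.74 [299.6, 158.5, 344.2, 225.0] [0.71770978 0.10594954 0.3086663 ]
```

View pics/lens.png

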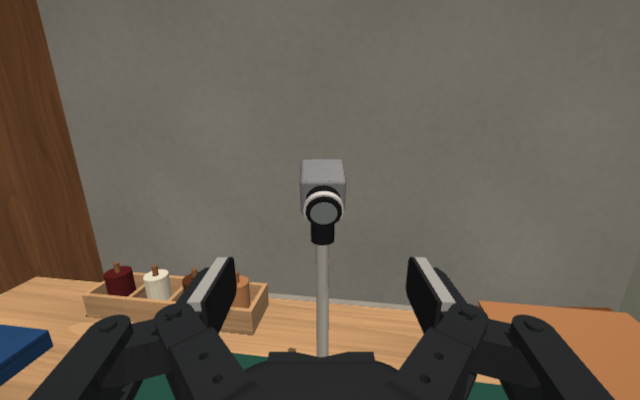

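```bash
python3 - <<'E'
from h import *
z=np.load("lens.npz");im,d,W,T=z["im"],z["d"],z["W"],z["T"]
def fit(p):
    for _ in range(4):
        c=p.mean(0);u,s,v=np.linalg.svd(p-c,full_matrices=False);n=v[2]; r=abs((p-c)@n); p=p[r<max(.003,2*r.std())] if _<3 else p
    return c,n*np.sign(n[2] if abs(n[2])>.5 else n[0]),r.std(),len(p)
vv,uu=np.mgrid[0:400,0:640]
for r in(8,12,17):print("glass",r,[np.round(x,4) for x in fit(W[(np.hypot(uu-323,vv-211)<r)&(d>0)])])
print("front cols",[(v,W[v,323].round(3).tolist()) for v in range(158,236,3)])
b=(uu>303)&(uu<342)&(vv>162)&(vv<178)&(d>0)
print("top",[np.round(x,4) for x in fit(W[b])])
for a in range(160,184,3): 
    k=np.nonzero((d[a]>0)&(d[a]<.6))[0]; k=k[(k>290)&(k<355)]; print(a,k.min(),k.max(),W[a,k.min()].round(3),W[a,k.max()].round(3))
cv2.imwrite("pics/lensc.png",cv2.resize(im[150:250,283:363],(480,600),interpolation=cv2.INTER_CUBIC))
t=np.load("top1.npz"); w=t["W"]; k=(w[...,2]>.25)&(w[...,0]>.65)&(w[...,0]<.775)&(abs(w[...,1]-.11)<.06)
print("toptop",[np.round(x,4) for x in fit(w[k])]); pts=np.float32(w[k][:,:2]*1000); print(cv2.minAreaRect(pts))
E
```

```text
glass 8 [array([0.7008, 0.103 , 0.2899]), array([0.9286, 0.1733, 0.328 ]), np.float64(0.0003), np.int64(193)]
glass 12 [array([0.7009, 0.103 , 0.2899]), array([0.9343, 0.1702, 0.3133]), np.float64(0.0003), np.int64(435)]
glass 17 [array([0.701 , 0.1031, 0.2898]), array([0.9319, 0.1724, 0.3192]), np.float64(0.0004), np.int64(571)]
front cols [(158, [1.886, 0.269, 0.157]), (161, [0.759, 0.111, 0.332]), (164, [0.752, 0.11, 0.329]), (167, [0.745, 0.109, 0.327]), (170, [0.74, 0.109, 0.325]), (173, [0.733, 0.108, 0.323]), (176, [0.728, 0.107, 0.32]), (179, [0.722, 0.106, 0.319]), (182, [0.72, 0.106, 0.316]), (185, [0.718, 0.105, 0.313]), (188, [0.712, 0.105, 0.311]), (191, [0.703, 0.103, 0.311]), (194, [0.7, 0.103, 0.308]), (197, [0.696, 0.102, 0.306]), (200, [0.698, 0.103, 0.302]), (203, [0.696, 0.102, 0.3]), (206, [0.699, 0.103, 0.296]), (209, [0.701, 0.103, 0.292]), (212, [0.701, 0.103, 0.289]), (215, [0.702, 0.103, 0.285]), (218, [0.703, 0.103, 0.281]), (221, [0.705, 0.104, 0.277]), (224, [0.707, 0.104, 0.273]), (227, [0.725, 0.106, 0.263]), (230, [0.726, 0.106, 0.259]), (233, [0.726, 0.106, 0.255])]
top [array([0.7397, 0.1091, 0.3248]), array([-0.3104, -0.0554,  0.949 ]), np.float64(0.0002), np.int64(567)]
160 301 341 [0.761 0.138 0.332] [0.768 0.091 0.332]
163 301 342 [0.753 0.136 0.33 ] [0.763 0.089 0.329]
166 301 342 [0.746 0.135 0.327] [0.755 0.089 0.327]
169 300 343 [0.744 0.136 0.324] [0.749 0.087 0.325]
172 300 343 [0.737 0.134 0.322] [0.741 0.086 0.323]
175 300 344 [0.729 0.132 0.321] [0.735 0.085 0.321]
178 300 345 [0.722 0.131 0.319] [0.734 0.083 0.318]
181 300 345 [0.719 0.13  0.316] [0.726 0.083 0.316]
toptop [array([0.7373, 0.1111, 0.3216]), array([-0.3934, -0.0483,  0.9181]), np.float64(0.0008), np.int64(240)]
((735.8194580078125, 109.98114013671875), (80.47994995117188, 50.03404235839844), 6.877463340759277)
```

View pics/lensc.png

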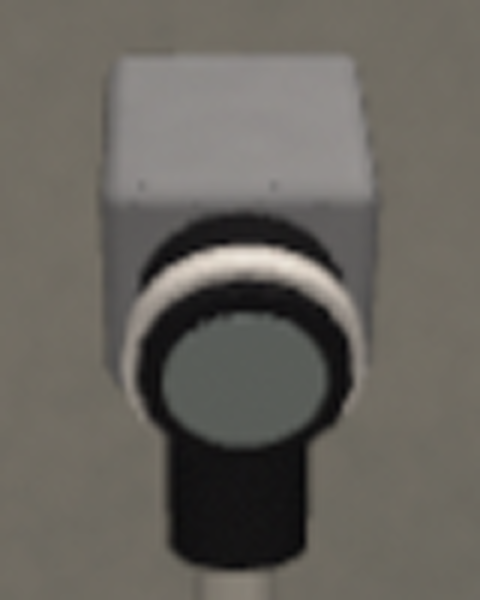

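```bash
cat > c.py <<'E'
from h import *
env.goto_joints([-.13,-.23,1.8,3.0,.8,-1.46])
env.goto_joints([.3,-.23,1.8,0,1.57,-1.3])
env.move_to([.52,.303,.25],qR(DN)); print(env.current_t(),np.round(env.current_joint_positions(),2))
im,d,W=shot("gauge")
k=(abs(W[...,2]-.129)<.006)&(abs(W[...,0]-.52)<.05)&(abs(W[...,1]-.303)<.05)
p=W[k]; print(len(p),p.min(0),p.max(0),p.mean(0)); print(cv2.minAreaRect(np.float32(p[:,:2]*1000)))
k=(abs(W[...,2]-.022)<.004)&(abs(W[...,0]-.52)<.08)&(W[...,1]>.2)
print(cv2.minAreaRect(np.float32(W[k][:,:2]*1000)))
k=(W[...,2]>.06)&(W[...,2]<.095)&(abs(W[...,0]-.52)<.08)&(W[...,1]>.36)&(W[...,1]<.46); print(W[k].mean(0),W[k].min(0),W[k].max(0))
E
python3 c.py
```

```text
14.775 [ 0.47  0.4   1.34  0.    1.4  -1.1 ]
582 [0.51159487 0.29093864 0.12300495] [0.53328353 0.31725368 0.13102218] [0.52179839 0.30416857 0.12884038]
((522.83984375, 304.1280212402344), (25.87066650390625, 20.25754165649414), 82.22657012939453)
((513.4990234375, 495.3612060546875), (488.46923828125, 155.4669952392578), 84.53645324707031)
[0.51847143 0.40421499 0.08261176] [0.51086609 0.37552882 0.06002702] [0.52825922 0.43374046 0.08873685]
```

View pics/gauge.png

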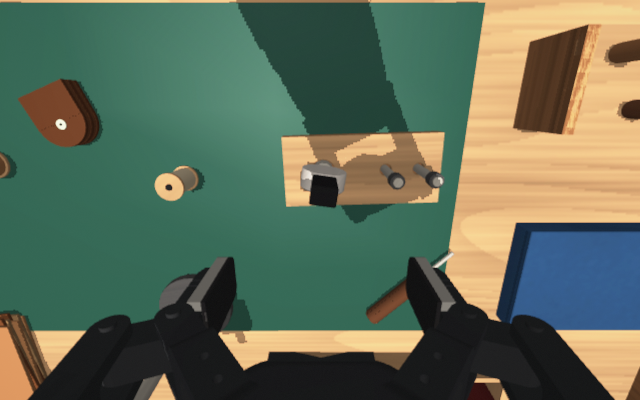

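```bash
python3 - <<'E'
from h import *
z=np.load("gauge.npz");im,d,W=z["im"],z["d"],z["W"]
k=(abs(W[...,2]-.129)<.0025)&(abs(W[...,0]-.52)<.05)&(abs(W[...,1]-.303)<.05)
v,u=np.nonzero(k); print(u.min(),u.max(),v.min(),v.max())
print("grip",cv2.minAreaRect(np.float32(W[k][:,:2]*1000)))
for a in range(v.min(),v.max()+1,4):
    c=u[v==a]; print(a,c.min(),c.max(),W[a,c.min()].round(4),W[a,c.max()].round(4))
k=(abs(W[...,2]-.022)<.003)&(abs(W[...,0]-.52)<.08)&(W[...,1]>.22)&(W[...,1]<.48)
n,l,s,c=cv2.connectedComponentsWithStats(k.astype(np.uint8)); i=1+s[1:,4].argmax(); print("rack",cv2.minAreaRect(np.float32(W[l==i][:,:2]*1000)))
cv2.imwrite("pics/gc.png",cv2.resize(im[120:220,270:450],(800,444),interpolation=cv2.INTER_CUBIC))
E
```

```text
309 337 184 206
grip ((522.83984375, 304.1280212402344), (25.87066650390625, 20.25754165649414), 82.22657012939453)
184 312 316 [0.5119 0.2939 0.127 ] [0.5117 0.2976 0.1275]
188 311 337 [0.5151 0.293  0.1291] [0.5153 0.3171 0.1284]
192 310 337 [0.5191 0.292  0.1286] [0.519  0.3171 0.1289]
196 309 336 [0.5234 0.291  0.1274] [0.5229 0.3163 0.1292]
200 309 336 [0.527  0.291  0.1284] [0.5273 0.3164 0.1277]
204 312 335 [0.531  0.2938 0.1283] [0.5309 0.3155 0.1288]
rack ((521.6420288085938, 354.3232727050781), (90.60484313964844, 200.70657348632812), 1.6619771718978882)
```

View pics/gc.png

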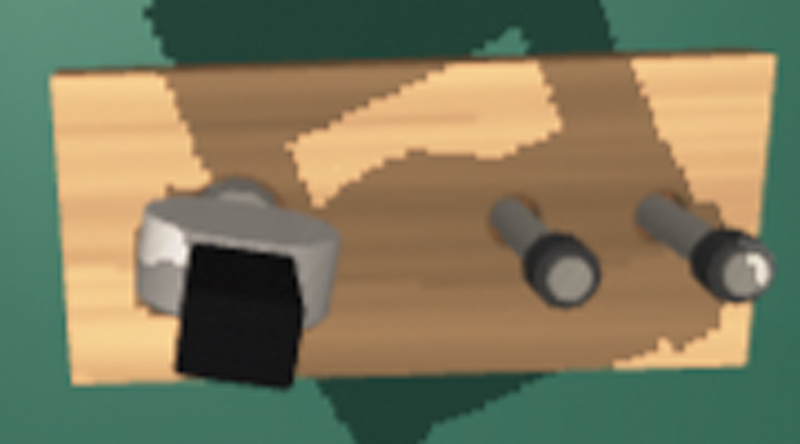

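```bash
cat > g.py <<'E'
from h import *
def DNy(a): return R.from_euler('z',a).as_matrix()@DN
x,y,a=.5225,.304,-.136
env.move_to([x,y,.20],qR(DNy(a)))
env.line_to([x,y,.109-env.hold_point_z],.12)
env.gripper_close(60); print("gap",env.current_finger_gap(),env.current_gripper_force(),env.current_eef_pos())
env.line_to([x,y,.109-env.hold_point_z+.15],.12)
print("gap",env.current_finger_gap(),env.current_gripper_force(),env.current_ft_force(),env.current_t())
im,d,W=shot("held")
k=(W[...,2]>.1)&(abs(W[...,0]-x)<.05)&(abs(W[...,1]-y)<.05); print(k.sum())
E
python3 g.py
```

```text
gap 0.29768169107366294 58.757362961769104 [0.52258272 0.30408231 0.09051451]
gap 0.29536074429758963 58.89314532279968 [ 0.43002921 -0.31373071 -2.60569147] 18.1833
41003
```

View pics/held.png

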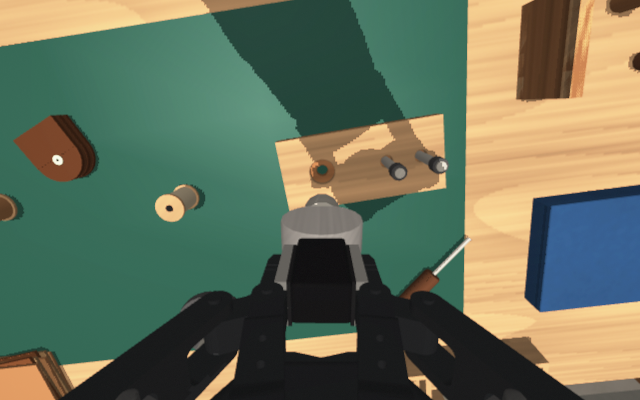

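```bash
cat > p.py <<'E'
from h import *
T=.0865
for dot,yaw in((np.array([.4644,-.0109,.025]),-.07),(np.array([.4725,-.2946,.050]),-.07)):
    q=qR(R.from_euler('z',yaw).as_matrix()@DN)
    env.move_to(dot+[0,0,T+.10],q); env.line_to(dot+[0,0,T+.006],.12); env.pause(.2)
    f0=env.current_ft_force()[2]
    h=.002
    for h in(.002,-.001,-.0035,-.005):
        env.line_to(dot+[0,0,T+h],.02); f=env.current_ft_force()[2]-f0; print(h,round(f,2),env.current_eef_pos().round(4))
        if f>2.9: break
    env.pause(.6); print("held f",np.array(env.current_ft_force())[2]-f0)
    env.line_to(dot+[0,0,T+.10],.15); print(env.current_t())
E
python3 p.py
```

```text
0.002 -0.54 [ 0.4643 -0.0109  0.1134]
-0.001 2.13 [ 0.4645 -0.0109  0.1105]
-0.0035 1.86 [ 0.4645 -0.0109  0.108 ]
-0.005 3.48 [ 0.4645 -0.0109  0.1066]
held f 4.564807344580986
23.2167
0.002 0.42 [ 0.4724 -0.2946  0.1383]
-0.001 0.71 [ 0.4726 -0.2947  0.1356]
-0.0035 3.69 [ 0.4726 -0.2946  0.1331]
held f 2.9240857161026343
27.8167
```

```bash
cat > f.py <<'E'
from h import *
T=.0865; dot=np.array([.4725,-.2946,.050]); 
env.line_to(dot+[0,0,T+.006],.12); env.pause(.3)
F=lambda: np.mean([env.current_ft_force()[2] for _ in range(1)])
f0=[]
for _ in range(6): f0.append(F()); env.pause(.04)
env.line_to(dot+[0,0,T-.005],.02); f=[]
for _ in range(12): env.pause(.05); f.append(F())
print("press",np.mean(f)-np.mean(f0),np.std(f)); env.line_to(dot+[0,0,T+.10],.15)
lens=np.array([.7012,.103,.289]); X=np.array([.932,.171,.319]);X/=np.linalg.norm(X)
Y=np.cross([0,0,1],X);Y/=np.linalg.norm(Y);Z=np.cross(X,Y); M=np.stack([-X,Y,-Z],1)
p=lens-.1425*X+.049*Z-.0155*Z; print("goal",p,env.current_t())
env.move_to(p-.1*X,qR(M)); env.line_to(p,.1); env.pause(.8)
print(env.current_eef_pos(),env.current_finger_gap(),env.current_gripper_force(),env.current_t())
im,d=env.capture("scene"); W=cloud("scene",d); cv2.imwrite("pics/fin.png",cv2.resize(im[150:290,270:450],(771,600)))
E
python3 f.py
```

```text
press 3.443216952960499 0.6496776877163327
goal [0.55785215 0.07669905 0.27528311] 31.45
[0.55783922 0.07671313 0.27526476] 0.30085812820584895 59.008328318595886 34.725
```

View pics/fin.png

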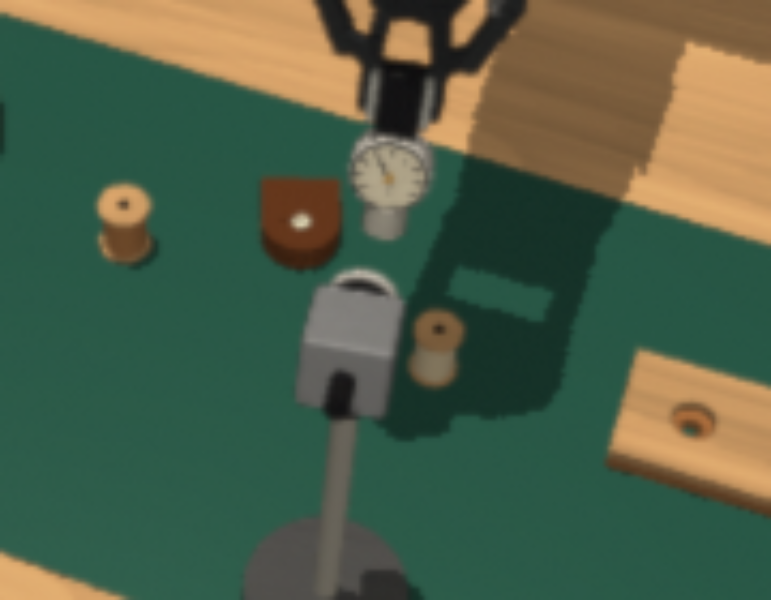

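The gauge is held in front of the lens: dial at about (388,175) in the crop, upright and facing the camera at about (350,330). The spools and heels beside it are undisturbed.

```bash
python3 -c "
from h import *
print(env.hand_in(), env.current_t())"
```

```text
the job is handed in; nothing more can be done
the job is handed in; nothing more can be done
```

I pressed the gauge's pin on the low heel's dot and then the tall heel's (about 3–5 N on each, roughly 4 mm in), then handed the job in at about 35 s with the gauge held in front of the lens; no verdict was reported.

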